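Put the knob weights on their stands

TASK

Put the three round knob weights away on the wooden stands, each in the recess made for its size: the largest weight in the widest recess, the middle one in the middle recess and the smallest in the narrowest. Lower each one gently, without dropping it, so that it stands upright on the floor of its recess, and leave the two rectangular steel blocks where they lie.

Things in the scene. Friction and masses are not known exactly. Their poses are not given: they have to be found in the camera images.
- weight_large_center (a point): Largest of the three round knob weights: an upright bare-steel cylinder 48 mm in diameter and 39 mm high, with a 26 mm round knob on a thin neck on top, 60 mm high in all, about 500 g. Loose, stands on its flat base. The point is its centre, half-way up (30 mm above its base), z along its axis. Best gripped across the upper half of the cylinder, so that the fingers stay clear of a stand's rim.
- weight_middle_center (a point): Middle of the three round knob weights: an upright bare-steel cylinder 34 mm in diameter and 34 mm high, with a 20 mm round knob on a thin neck on top, 50 mm high in all, about 250 g. Loose, stands on its flat base. The point is its centre, half-way up (25 mm above its base), z along its axis. Best gripped across the upper half of the cylinder, so that the fingers stay clear of a stand's rim.
- weight_small_center (a point): Smallest of the three round knob weights: an upright bare-steel cylinder 22 mm in diameter and 31 mm high, with a 14 mm round knob on a thin neck on top, 42 mm high in all, about 80 g. Loose, stands on its flat base. The point is its centre, half-way up (21 mm above its base), z along its axis. Best gripped across the upper half of the cylinder, so that the fingers stay clear of a stand's rim.
- stand_wide_seat (a point): Widest of the three light-wood stands: a fixed square plate 88 x 88 mm and 12 mm high with one round recess in its middle, 68 mm in diameter and 5 mm deep, its floor lined grey. The point is the centre of the recess floor, 7 mm above the table; z is up, x and y along the plate's sides.
- stand_medium_seat (a point): Middle of the three light-wood stands: a fixed square plate 70 x 70 mm and 12 mm high with one round recess in its middle, 53 mm in diameter and 5 mm deep, its floor lined grey. The point is the centre of the recess floor, 7 mm above the table; z is up, x and y along the plate's sides.
- stand_narrow_seat (a point): Narrowest of the three light-wood stands: a fixed square plate 54 x 54 mm and 12 mm high with one round recess in its middle, 40 mm in diameter and 5 mm deep, its floor lined grey. The point is the centre of the recess floor, 7 mm above the table; z is up, x and y along the plate's sides.
- block_long_center (a point): Longer of the two rectangular gauge blocks: a loose flat bare-steel block lying on the table, 26 mm (its x) by 60 mm (its y) and 20 mm high, no knob. The point is its centre, half-way up. To be left alone.
- block_short_center (a point): Shorter of the two rectangular gauge blocks: a loose flat bare-steel block lying on the table, 34 mm (its x) by 44 mm (its y) and 16 mm high, no knob. The point is its centre, half-way up. To be left alone.
There are look-alikes about, which are no part of the job. What is shaped like the part that bears weight_large_center but red or yellow is not meant.

How it is judged:
By the outcome, as a careful person would: the job done as asked, in the order asked, and still so for the second after the job is handed in, with the robot touching nothing.
It also fails if it takes over 96 s, if anything falls off the work surface, if the arm or the gripper's body presses on something with over 40 N, if the wrist force passes 120 N, or if a joint passes its speed limit or range.

ROBOT

A 7-joint arm with a two-finger parallel gripper is mounted at the origin on a cart in front of the work surface, level with it; the furniture and walls round the work are solid. World frame = base frame: x ahead of the robot, y to its left, z up, the work surface at z = 0. Lengths are in m, angles in rad, forces in N, time in s.
With the tool pointing down it reaches from about 0.425 to 0.925 m from the base axis. Payload 6.8 kg.
Tool frame: the origin (TCP) lies between the finger pads; the fingertips stand ctrl.finger_overhang ahead of it and the grasp point (between the pads) is the TCP (ctrl.finger_overhang is the distance from the TCP to the fingertips, in m); z points along the fingers, y is the line along which they close (so a half turn about z gives the same grasp; the last joint's range is limited). The gripper opens to 85 mm and grips with 20 to 120 N. Pads are 22 mm wide; open, the fingers measure 114 mm over their backs; the gripper's body (76 mm by 85 mm) begins 54 mm behind the grasp point. The pads swing forward as they close: fully open they stand 13 mm farther back than shut.
Start: joints at [1.122, 0.477, 0.022, 1.555, -0.011, 1.109, -0.083], TCP at [0.226, -0.636, 0.25] pointing down, gripper open.
Joint ranges: [-2.96, 2.96], [-0.34, 2.1], [-1.41, 1.46], [0.24, 2.44], [-1.37, 4.51], [0.17, 1.92], [-2.96, 2.96]. Speed limits (rad/s): [2.39, 2.39, 3.14, 3.14, 3.14, 3.14, 3.14].

INTERFACE

Orientations are given as a rotation vector (axis times angle).
In Python, from cell import ctrl gives the robot as it stands. The module is installed in compiled form; this text tells all that it offers.
- The arm moves only by the shell command python3 -m creep 'ROWS' [FORCE]. ROWS is JSON, a list of rows, each a list of 3 entries, a list of its own where there are three numbers: the turn, a rotation vector about the tool's x, y, z normalised to -1 to 1, where 1 is 90 degrees, then the shift along the tool's x, y, z normalised to -1 to 1, where 1 is 0.6 m, then the opening in per cent of the stroke, from 0 (shut) to 100 (fully open). In form: [[[rx, ry, rz], [x, y, z], grip], ...]. A call has 1 to 12 rows; each row is the pose to reach, as a shift and turn from the pose commanded when the call began, along the tool's axes at that moment; what a row does not reach only later rows make up. A row lasts 1/10 s, in which the tool goes at most 50 mm and 8.59 degrees, less where a joint would pass 70% of its speed; a pose out of reach is approached as far as the arm can. A call with a number of a shift or a turn outside -1 to 1 is refused whole. A call with a gripper value outside its range is refused whole. The fingers move at their own pace and stop on an object; FORCE is the grip in N (left out, the last holds). Time passes only in rows, so rows that repeat a pose let the fingers close. It gives the time, the measured TCP pose, the force, the opening and the grip force at its end, in the units of the state.
- ctrl.read_state(): the state, without advancing time (a new reading comes with each control period).
- ctrl.get_image(name): name is "side" or "top" or "wrist"; returns the picture (384x512x3 uint8, red, green, blue); there is no depth.
- ctrl.camera_model(name): a dict with "vertical_fov" (degrees; the focal length in pixels is half the picture's height over the tangent of half this angle, whatever the lens; pixels are square), "cx", "cy" (the principal point, pixels), "R" (3x3) and "t" (3): a world point X has camera coordinates R X + t. Camera axes: x right, y down, z forward; pixel columns grow to the right and rows downward; lengths in m; the calibration is good to about 2 mm. A picture is of the moment at which its call begins: read the wrist's pose just before it. camera_model takes no time and is no camera call; for the wrist camera it gives the pose at the moment of the call.
- ctrl.hand_in(): hands the job in; it is judged then, once.
The state is a dict: "t": time; "joint_positions": joint angles; "qd": joint speeds; "tau": joint torques, N m; "tcp_pos": TCP position; "ee_rot": TCP orientation; "contact_force": force on the tool from outside, world axes, zero at the start; "ft_torque": the same for the moment, N m; "opening": finger opening in m; "grip_force": force on a finger pad.
Only numpy, scipy, OpenCV 4.12 (cv2) and the standard library are available. Lean on these libraries where they do the work, as an engineer would, in place of code of your own. Each camera call takes 0.05 s, during which the arm holds its last target. There are 200 camera calls.

## Working session

There is one attempt and no reset: what is moved stays moved. The work goes in short steps, Python scripts to look and compute and a shell command to move; the robot and the scene stay as the last step left them, time stands still between calls to the robot, and variables do not carry over. Pictures are saved under pics/ and viewed, at most 14 in all, crops included, and the job is handed in when it is done.

```bash
mkdir -p pics
python3 - <<'E'
from cell import ctrl
import cv2,numpy as np
s=ctrl.read_state();print(s,ctrl.finger_overhang)
for n in("top","side"):
    im=ctrl.get_image(n);cv2.imwrite(f"pics/{n}0.png",im[:,:,::-1]);m=ctrl.camera_model(n);print(n,m)
E
```

```text
{'t': 0.0, 'joint_positions': array([ 1.12190088,  0.47777403,  0.02235248,  1.55649269, -0.01152229,
        1.10931385, -0.08312391]), 'qd': array([-8.32116626e-05, -2.37397337e-03, -2.85050113e-03, -1.51104451e-03,
        1.66835964e-04,  8.72838546e-04,  1.89311808e-03]), 'tau': array([-7.55048713e-04, -5.96441710e+01,  1.60736818e+00, -2.81190115e+01,
        1.24478806e-02,  9.47217224e-03,  1.21485149e-05]), 'tcp_pos': array([ 0.22539956, -0.63563617,  0.24932601]), 'ee_rot': array([-3.09431903e+00, -5.32389765e-01,  6.86111232e-04]), 'contact_force': array([ 0.15614174, -0.30055796,  0.16938505]), 'ft_torque': array([-0.01898251, -0.00359649,  0.06319483]), 'grip_force': 0.0, 'opening': 0.08547158091837191} 0.019
top {'vertical_fov': 55.68131820368677, 'cx': 256.63337337424423, 'cy': 194.75763438287385, 'R': array([[-0.00927682, -0.99993861, -0.00605949],
       [-0.99453413,  0.00985658, -0.10394572],
       [ 0.10399906,  0.00506209, -0.99456451]]), 't': array([0.06908043, 0.52312846, 1.07846627])}
side {'vertical_fov': 54.41260492170602, 'cx': 255.97847303434176, 'cy': 187.1542182950069, 'R': array([[-0.99962474,  0.02287086, -0.01507633],
       [ 0.02627039,  0.64446511, -0.7641823 ],
       [-0.00776134, -0.7642916 , -0.6448241 ]]), 't': array([ 0.51630834, -0.0061187 ,  1.32830861])}
```

View pics/top0.png

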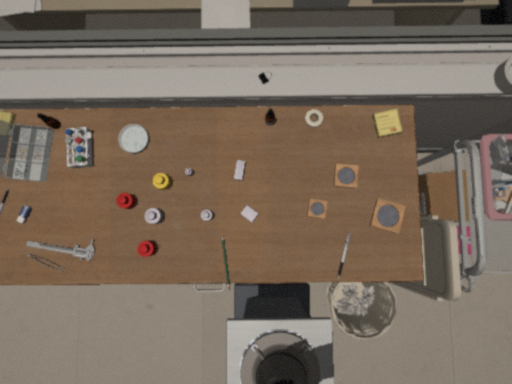

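View pics/side0.png

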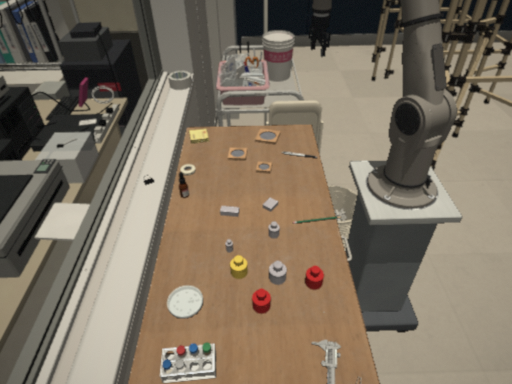

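The top view shows bare-steel weights at about (153,216) large, (207,215) middle and (189,171) small. The stands are at (389,216) wide, (346,176) medium and (318,208) narrow, and the blocks at (239,170) and (249,213). The red and yellow knobs are decoys. The side view agrees.

```bash
cat > h.py <<'E'
from cell import ctrl
import cv2,numpy as np
from scipy.spatial.transform import Rotation as Ro
def K(m):
    f=192/np.tan(np.radians(m["vertical_fov"]/2));return f
def ray(m,u,v,z):
    f=K(m);R=np.array(m["R"]);c=-R.T@m["t"];d=R.T@np.array([(u-m["cx"])/f,(v-m["cy"])/f,1]);return c+d*(z-c[2])/d[2]
def proj(m,X):
    f=K(m);c=np.array(m["R"])@X+m["t"];return np.array([m["cx"]+f*c[0]/c[2],m["cy"]+f*c[1]/c[2]])
def rows(target,yaw=None):
    """shift (tool axes, /0.6) and z-turn from the present pose; yaw = direction of tool y mod pi"""
    s=ctrl.read_state();R=Ro.from_rotvec(s["ee_rot"]);d=R.inv().apply(np.array(target)-s["tcp_pos"])/0.6
    y=R.apply([0,1,0]);yw=np.arctan2(y[1],y[0]);out=None
    if yaw is not None: out=((yw-yaw+np.pi/2)%np.pi-np.pi/2)/(np.pi/2)
    print("t",s["t"],"tcp",s["tcp_pos"].round(4),"yaw",round(yw,3),"shift",d.round(4),"turn z",out)
E
python3 - <<'E'
from h import *
im=cv2.imread("pics/top0.png");m=ctrl.camera_model("top")
hsv=cv2.cvtColor(im,cv2.COLOR_BGR2HSV)
low=((hsv[...,1]<70)&(hsv[...,2]>60)).astype(np.uint8)
for n,(u,v,r,z) in dict(L=(153,216,14,.03),M=(207,215,11,.025),S=(189,171,9,.021),W=(389,216,14,.007),Md=(346,176,11,.007),N=(318,208,9,.007),B1=(239,170,14,.02),B2=(249,213,12,.016)).items():
    sub=low[v-r:v+r+1,u-r:u+r+1];k,l,st,c=cv2.connectedComponentsWithStats(sub)
    if k<2: print(n,"none",hsv[v,u]);continue
    i=1+np.argmax(st[1:,4]);p=c[i]+[u-r,v-r];X=ray(m,*p,z)
    print(n,st[i],p.round(1),X.round(4),"size mm",(st[i][2:4]*1000*1.1/K(m)).round())
a=cv2.resize(im[155:240,135:265],None,fx=6,fy=6,interpolation=cv2.INTER_CUBIC);cv2.imwrite("pics/c1.png",a)
a=cv2.resize(im[155:240,295:415],None,fx=6,fy=6,interpolation=cv2.INTER_CUBIC);cv2.imwrite("pics/c2.png",a)
E
```

```text
L [  5   5  18  18 248] [152.4 215.4] [0.4639 0.3798 0.03  ] size mm [54. 54.]
M [  4   5  13  12 129] [206.2 214.7] [0.4648 0.2176 0.025 ] size mm [39. 36.]
S [ 4  5  9  9 58] [188.2 171.1] [0.5999 0.2746 0.021 ] size mm [27. 27.]
W [  2   3  22  22 370] [387.5 215.5] [ 0.4578 -0.3376  0.007 ] size mm [67. 67.]
Md [  3   3  17  16 216] [345.9 175.5] [ 0.5834 -0.2142  0.007 ] size mm [51. 48.]
N [  2   3  13  13 127] [316.9 208.3] [ 0.4822 -0.1212  0.007 ] size mm [39. 39.]
B1 [  8   4  13  21 202] [239.1 169.7] [0.6029 0.1174 0.02  ] size mm [39. 64.]
B2 [  3   4  19  18 192] [248.9 213.2] [0.4685 0.0883 0.016 ] size mm [57. 54.]
```

View pics/c2.png

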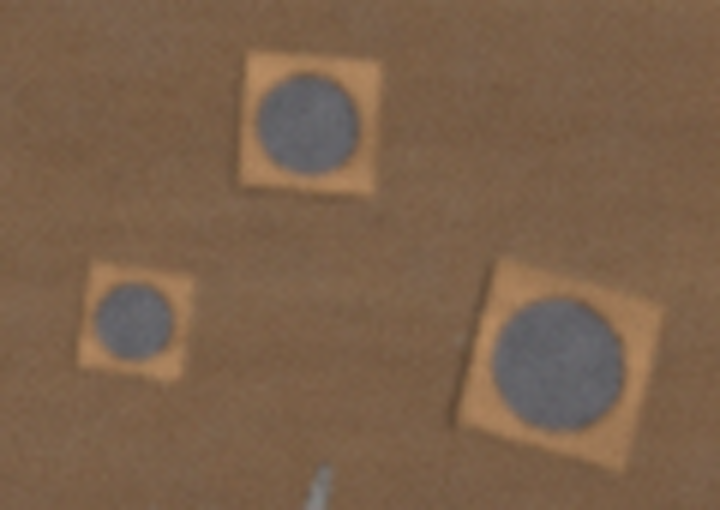

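The crop shows the recess centres at full-image pixels (317,208), (346,175.6) and (388,215.7), and the measured sizes match those given.

Run:
```python
from h import *
rows([.55,-.1,.25]);rows([.464,.380,.22])
```

```text
t 0.1 tcp [ 0.2254 -0.6357  0.2494] yaw -1.23 shift [ 0.8083 -0.6607  0.    ] turn z None
t 0.1 tcp [ 0.2254 -0.6357  0.2494] yaw -1.23 shift [ 0.9406 -1.4625  0.0514] turn z None
```

```bash
r='[[0,0,0],[0.81,-0.66,0],100]'; python3 -m creep '[[[0,0,0],[0.81,-0.66,0],100],[[0,0,0],[0.81,-0.66,0],100],[[0,0,0],[0.81,-0.66,0],100],[[0,0,0],[0.81,-0.66,0],100],[[0,0,0],[0.81,-0.66,0],100],[[0,0,0],[0.81,-0.66,0],100],[[0,0,0],[0.81,-0.66,0],100],[[0,0,0],[0.81,-0.66,0],100],[[0,0,0],[0.81,-0.66,0],100],[[0,0,0],[0.81,-0.66,0],100],[[0,0,0],[0.81,-0.66,0],100],[[0,0,0],[0.81,-0.66,0],100]]' 40
python3 -c "
from h import *
rows([.5,.33,.23])"
```

```text
t: 1.3
tcp_pos: [0.5378, -0.1217, 0.2502]
ee_rot: [3.096, 0.532, -0.001]
contact_force: [1.2, -0.3, -0.0]
opening: 0.0853
grip_force: 0.0
t 1.3 tcp [ 0.5378 -0.1217  0.2502] yaw -1.23 shift [ 0.1921 -0.7306  0.0335] turn z None
```

```bash
python3 -m creep '[[[0,0,0],[0.163,-0.829,0.035],100],[[0,0,0],[0.163,-0.829,0.035],100],[[0,0,0],[0.163,-0.829,0.035],100],[[0,0,0],[0.163,-0.829,0.035],100],[[0,0,0],[0.163,-0.829,0.035],100],[[0,0,0],[0.163,-0.829,0.035],100],[[0,0,0],[0.163,-0.829,0.035],100],[[0,0,0],[0.163,-0.829,0.035],100],[[0,0,0],[0.163,-0.829,0.035],100],[[0,0,0],[0.163,-0.829,0.035],100],[[0,0,0],[0.163,-0.829,0.035],100],[[0,0,0],[0.163,-0.829,0.035],100]]'
python3 - <<'E'
from h import *
rows([.464,.380,.03])
m=ctrl.camera_model("wrist");im=ctrl.get_image("wrist");cv2.imwrite("pics/w1.png",im[:,:,::-1])
print(m, proj(m,np.array([.464,.38,.06])))
E
```

```text
t: 2.5
tcp_pos: [0.4618, 0.3799, 0.2287]
ee_rot: [-3.095, -0.539, 0.002]
contact_force: [0.5, -0.3, 0.6]
opening: 0.0855
grip_force: 0.0
t 2.5 tcp [0.4618 0.3799 0.2287] yaw -1.226 shift [0.0038 0.0013 0.3311] turn z None
{'vertical_fov': 65.23473572259634, 'cx': 255.31872605501195, 'cy': 193.30068526468867, 'R': array([[ 3.37739181e-01, -9.41239724e-01,  1.66826163e-04],
       [-9.05439685e-01, -3.24844849e-01,  2.73230309e-01],
       [-2.57121028e-01, -9.24316320e-02, -9.61948632e-01]]), 't': array([0.20124091, 0.51202355, 0.51085054])} [255.61081031 178.08625435]
```

View pics/w1.png

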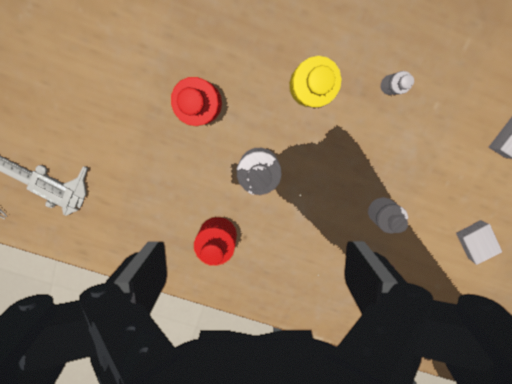

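The wrist view shows the large steel weight around (259,172), partly shaded. The decoys are clear of the fingers.

Run:
```python
from h import *
im=cv2.imread("pics/w1.png");m=ctrl.camera_model("wrist")
for z in(.02,.03,.039):print(z,ray(m,259,172,z).round(4))
a=cv2.resize(im[130:210,210:310],None,fx=6,fy=6,interpolation=cv2.INTER_CUBIC)
for z,r,c in((.039,.024,(0,255,0)),(.06,.013,(0,0,255)),(0,.024,(255,0,0))):
    P=np.array([(proj(m,np.array([.464+r*np.cos(a_),.38+r*np.sin(a_),z]))-[210,130])*6 for a_ in np.linspace(0,6.28,40)]).astype(int);cv2.polylines(a,[P],True,c,1)
cv2.imwrite("pics/w1c.png",a)
```

```text
0.02 [0.4645 0.3731 0.02  ]
0.03 [0.4664 0.3739 0.03  ]
0.039 [0.4681 0.3747 0.039 ]
```

View pics/w1c.png

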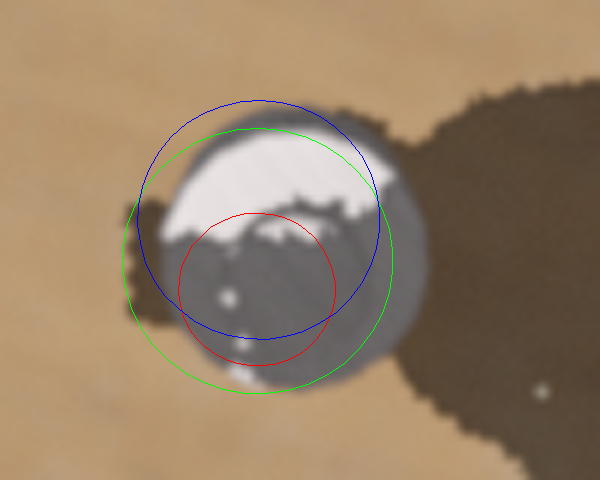

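```bash
python3 -m creep '[[[0,0,0],[0.005,0.01,0.08],100],[[0,0,0],[0.005,0.01,0.16],100],[[0,0,0],[0.005,0.01,0.23],100],[[0,0,0],[0.005,0.01,0.23],100],[[0,0,0],[0.005,0.01,0.23],100]]'
python3 -c "
from h import *
rows([.467,.375,.031])"
```

```text
t: 3.05
tcp_pos: [0.4689, 0.3717, 0.0918]
ee_rot: [3.095, 0.529, -0.001]
contact_force: [0.1, 0.2, 0.2]
opening: 0.0852
grip_force: 0.0
t 3.05 tcp [0.4689 0.3717 0.0918] yaw -1.232 shift [-0.001  -0.0063  0.1013] turn z None
```

```bash
python3 -m creep '[[[0,0,0],[-0.001,-0.01,0.0],100],[[0,0,0],[-0.001,-0.01,0.05],100],[[0,0,0],[-0.001,-0.01,0.1],100],[[0,0,0],[-0.001,-0.01,0.1],100],[[0,0,0],[-0.001,-0.01,0.1],20],[[0,0,0],[-0.001,-0.01,0.1],20],[[0,0,0],[-0.001,-0.01,0.1],20],[[0,0,0],[-0.001,-0.01,0.1],20],[[0,0,0],[-0.001,-0.01,0.1],20],[[0,0,0],[-0.001,-0.01,0.1],20]]' 50
python3 -c "
from h import *
rows([.467,.375,.25])"
```

```text
t: 4.05
tcp_pos: [0.4669, 0.3797, 0.0338]
ee_rot: [-3.095, -0.532, -0.005]
contact_force: [-0.3, -1.4, 8.8]
opening: 0.0466
grip_force: 50.3
t 4.05 tcp [0.4669 0.3797 0.0338] yaw -1.23 shift [-0.0011  0.0071 -0.3603] turn z None
```

```bash
python3 -m creep '[[[0,0,0],[0,0,-0.04],20],[[0,0,0],[0,0,-0.1],20],[[0,0,0],[0,0,-0.18],20],[[0,0,0],[-0.01,0.05,-0.24],20],[[0,0,0],[-0.02,0.12,-0.27],20],[[0,0,0],[-0.03,0.2,-0.27],20],[[0,0,0],[-0.04,0.28,-0.27],20],[[0,0,0],[-0.055,0.36,-0.27],20],[[0,0,0],[-0.07,0.44,-0.27],20],[[0,0,0],[-0.08,0.52,-0.27],20],[[0,0,0],[-0.1,0.6,-0.27],20],[[0,0,0],[-0.1,0.64,-0.27],20]]' 60
python3 -c "
from h import *
rows([.458,-.339,.2])"
```

```text
t: 5.25
tcp_pos: [0.5364, -0.0093, 0.1937]
ee_rot: [3.095, 0.523, -0.002]
contact_force: [1.1, -0.3, -4.7]
opening: 0.0462
grip_force: 63.6
t 5.25 tcp [ 0.5364 -0.0093  0.1937] yaw -1.236 shift [-0.304   0.4761 -0.0088] turn z None
```

```bash
python3 -m creep '[[[0,0,0],[-0.04,0.06,0],20],[[0,0,0],[-0.08,0.13,0],20],[[0,0,0],[-0.13,0.2,0],20],[[0,0,0],[-0.17,0.27,0],20],[[0,0,0],[-0.22,0.34,0],20],[[0,0,0],[-0.26,0.41,0],20],[[0,0,0],[-0.29,0.45,0],20],[[0,0,0],[-0.304,0.476,0],20],[[0,0,0],[-0.304,0.476,0],20],[[0,0,0],[-0.304,0.476,0],20],[[0,0,0],[-0.304,0.476,0],20]]'
cat >> h.py <<'E'
def seat(name,X,pic,rad):
    rows(X);m=ctrl.camera_model("wrist");im=cv2.cvtColor(ctrl.get_image("wrist"),cv2.COLOR_RGB2BGR)
    p=proj(m,np.array(X));print("pred px",p.round(1))
    for a in np.linspace(0,6.28,24):
        q=proj(m,np.array(X)+[rad*np.cos(a),rad*np.sin(a),0]);im=cv2.circle(im,tuple(int(round(i)) for i in q),0,(0,0,255),1)
    u,v=[int(round(i)) for i in p];c=im[max(v-65,0):v+65,max(u-80,0):u+80]
    print("crop origin",max(u-80,0),max(v-65,0));cv2.imwrite(pic,cv2.resize(c,None,fx=4,fy=4,interpolation=cv2.INTER_CUBIC))
    np.save("m.npy",m,allow_pickle=True)
def at(u,v,z): return ray(np.load("m.npy",allow_pickle=True).item(),u,v,z).round(4)
E
python3 -c "
from h import *
seat('w',[.458,-.339,.007],'pics/sw.png',.034)"
```

```text
t: 6.35
tcp_pos: [0.4614, -0.3317, 0.1935]
ee_rot: [-3.095, -0.536, -0.001]
contact_force: [-0.5, -0.2, -4.5]
opening: 0.0463
grip_force: 63.6
t 6.35 tcp [ 0.4614 -0.3317  0.1935] yaw -1.228 shift [-0.0095  0.0098  0.3108] turn z None
pred px [260.4 181.7]
crop origin 180 117
```

View pics/sw.png

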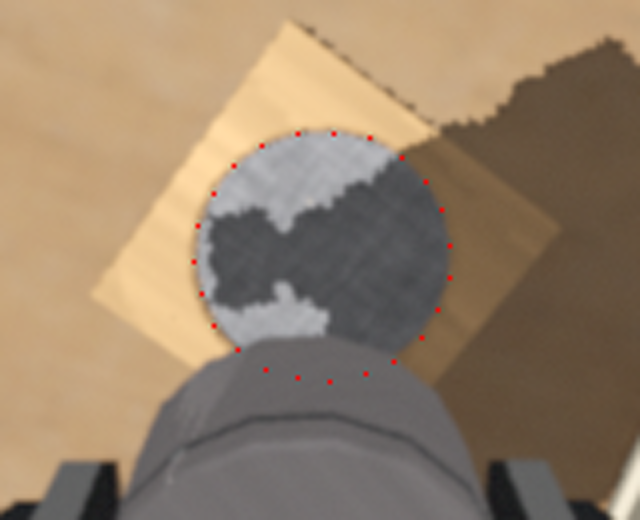

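The predicted recess ring matches the image within a pixel (centre about (260,182)), so I go down.

```bash
python3 -m creep '[[[0,0,0],[-0.009,0.008,0.05],20],[[0,0,0],[-0.009,0.008,0.12],20],[[0,0,0],[-0.009,0.008,0.18],20],[[0,0,0],[-0.009,0.008,0.21],20],[[0,0,0],[-0.009,0.008,0.21],20],[[0,0,0],[-0.009,0.008,0.21],20]]'
python3 -c "
from h import *
rows([.458,-.339,.042])
for i in range(4): ctrl.get_image('top');rows([.458,-.339,.042])"
```

```text
t: 7.0
tcp_pos: [0.4582, -0.339, 0.0679]
ee_rot: [-3.096, -0.535, -0.001]
contact_force: [-0.0, -1.2, -3.8]
opening: 0.046
grip_force: 63.5
t 7.0 tcp [ 0.4582 -0.339   0.0679] yaw -1.229 shift [-0.0004 -0.0002  0.0431] turn z None
t 7.05 tcp [ 0.4587 -0.3396  0.0686] yaw -1.229 shift [-0.0008 -0.0014  0.0444] turn z None
t 7.1 tcp [ 0.4588 -0.3399  0.069 ] yaw -1.229 shift [-0.0009 -0.002   0.045 ] turn z None
t 7.15 tcp [ 0.4587 -0.3401  0.069 ] yaw -1.23 shift [-0.0005 -0.0023  0.0451] turn z None
t 7.2 tcp [ 0.4585 -0.3401  0.0689] yaw -1.23 shift [-0.0003 -0.0022  0.0449] turn z None
```

```bash
python3 -m creep '[[[0,0,0],[0,0,0.015],20],[[0,0,0],[0,0,0.03],20],[[0,0,0],[0,0,0.038],20],[[0,0,0],[0,0,0.042],20],[[0,0,0],[0,0,0.0445],20],[[0,0,0],[0,0,0.0445],20],[[0,0,0],[0,0,0.0445],20]]'
python3 -c "
from h import *
rows([.458,-.339,.041])"
```

```text
t: 7.9
tcp_pos: [0.4569, -0.3395, 0.0409]
ee_rot: [-3.096, -0.533, 0.001]
contact_force: [-3.2, 2.7, 4.6]
opening: 0.0459
grip_force: 64.4
t 7.9 tcp [ 0.4569 -0.3395  0.0409] yaw -1.23 shift [ 0.0019 -0.0001 -0.0001] turn z None
```

```bash
python3 -m creep '[[[0,0,0],[0,0,0],60],[[0,0,0],[0,0,0],80],[[0,0,0],[0,0,0],100],[[0,0,0],[0,0,0],100],[[0,0,0],[0,0,0],100],[[0,0,0],[0,0,0],100]]'
python3 -m creep '[[[0,0,0],[0,0,-0.06],100],[[0,0,0],[0,0,-0.14],100],[[0,0,0],[0,0,-0.22],100],[[0,0,0],[0.02,-0.03,-0.27],100],[[0,0,0],[0.32,-0.487,-0.27],100],[[0,0,0],[0.32,-0.487,-0.27],100],[[0,0,0],[0.32,-0.487,-0.27],100],[[0,0,0],[0.32,-0.487,-0.27],100],[[0,0,0],[0.32,-0.487,-0.27],100],[[0,0,0],[0.32,-0.487,-0.27],100],[[0,0,0],[0.32,-0.487,-0.27],100],[[0,0,0],[0.32,-0.487,-0.27],100]]'
python3 -c "
from h import *
rows([.465,.2176,.2])"
```

```text
t: 8.5
tcp_pos: [0.4575, -0.3397, 0.0406]
ee_rot: [3.096, 0.533, 0.0]
contact_force: [-1.3, 0.5, 0.6]
opening: 0.0853
grip_force: 0.0
t: 9.7
tcp_pos: [0.5414, 0.0057, 0.203]
ee_rot: [-3.092, -0.545, -0.003]
contact_force: [-1.0, 0.0, 0.3]
opening: 0.0852
grip_force: 0.0
t 9.7 tcp [0.5414 0.0057 0.203 ] yaw -1.222 shift [ 0.001  -0.3753  0.0057] turn z None
```

```bash
python3 -m creep '[[[0,0,0],[0,-0.38,0],100],[[0,0,0],[0,-0.38,0],100],[[0,0,0],[0,-0.38,0],100],[[0,0,0],[0,-0.38,0],100],[[0,0,0],[0,-0.38,0],100],[[0,0,0],[0,-0.38,0],100],[[0,0,0],[0,-0.38,0],100],[[0,0,0],[0,-0.38,0],100],[[0,0,0],[0,-0.38,0],100]]'
python3 -c "
from h import *
seat('w',[.465,.2176,.034],'pics/m.png',.017)
print(ctrl.get_image('top')[0,0]);rows([.465,.2176,.03])"
```

```text
t: 10.6
tcp_pos: [0.4652, 0.2128, 0.2024]
ee_rot: [3.096, 0.528, -0.0]
contact_force: [1.6, -0.2, 0.3]
opening: 0.0852
grip_force: 0.0
t 10.6 tcp [0.4652 0.2128 0.2024] yaw -1.233 shift [ 0.0023 -0.0079  0.2807] turn z None
pred px [250.1 179. ]
crop origin 170 114
[171 165 158]
t 10.7 tcp [0.465  0.2135 0.2025] yaw -1.232 shift [ 0.0023 -0.0066  0.2875] turn z None
```

View pics/m.png

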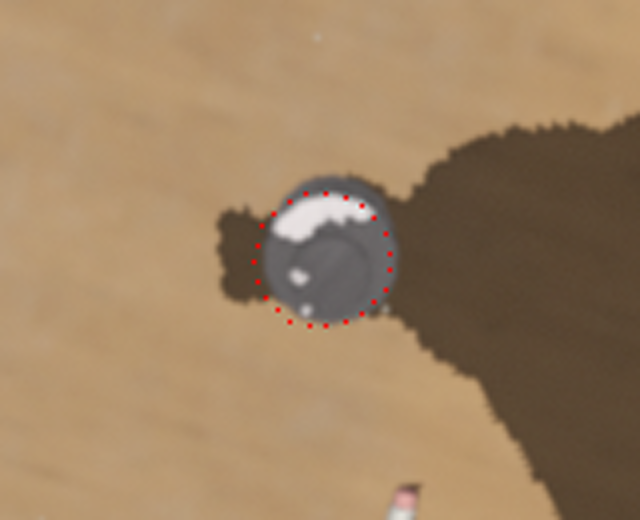

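The ring fits the middle weight to about 1.5 px, so I descend and grip.

```bash
python3 -m creep '[[[0,0,0],[0.002,-0.004,0.06],100],[[0,0,0],[0.002,-0.004,0.13],100],[[0,0,0],[0.002,-0.004,0.2],100],[[0,0,0],[0.002,-0.004,0.25],100],[[0,0,0],[0.002,-0.004,0.275],100],[[0,0,0],[0.002,-0.004,0.287],100],[[0,0,0],[0.002,-0.004,0.287],100],[[0,0,0],[0.002,-0.004,0.287],100]]'
python3 -m creep '[[[0,0,0],[0,0,0],10],[[0,0,0],[0,0,0],10],[[0,0,0],[0,0,0],10],[[0,0,0],[0,0,0],10],[[0,0,0],[0,0,0],10],[[0,0,0],[0,0,0],10],[[0,0,0],[0,0,0],10],[[0,0,0],[0,0,0],10]]' 40
python3 -c "
from h import *
rows([.583,-.02,.2])"
```

```text
t: 11.5
tcp_pos: [0.4658, 0.2179, 0.0316]
ee_rot: [-3.096, -0.532, -0.003]
contact_force: [1.0, 0.0, 0.1]
opening: 0.0856
grip_force: 0.0
t: 12.3
tcp_pos: [0.4651, 0.2174, 0.0311]
ee_rot: [3.096, 0.532, 0.001]
contact_force: [-1.6, -0.3, 8.1]
opening: 0.0329
grip_force: 39.2
t 12.3 tcp [0.4651 0.2174 0.0311] yaw -1.23 shift [ 0.0532  0.4387 -0.2813] turn z None
```

```bash
python3 -m creep '[[[0,0,0],[0,0,-0.04],10],[[0,0,0],[0,0,-0.1],10],[[0,0,0],[0,0,-0.18],10],[[0,0,0],[0.01,0.05,-0.25],10],[[0,0,0],[0.02,0.11,-0.28],10],[[0,0,0],[0.03,0.18,-0.28],10],[[0,0,0],[0.035,0.25,-0.28],10],[[0,0,0],[0.04,0.32,-0.28],10],[[0,0,0],[0.05,0.39,-0.28],10],[[0,0,0],[0.053,0.44,-0.28],10],[[0,0,0],[0.053,0.44,-0.28],10]]' 50
python3 -c "
from h import *
rows([.583,-.214,.2])"
```

```text
t: 13.4
tcp_pos: [0.5838, -0.027, 0.1977]
ee_rot: [3.096, 0.52, -0.002]
contact_force: [-1.0, 0.1, -2.9]
opening: 0.0322
grip_force: 50.4
t 13.4 tcp [ 0.5838 -0.027   0.1977] yaw -1.238 shift [-0.103   0.2941 -0.0031] turn z None
```

```bash
python3 -m creep '[[[0,0,0],[-0.02,0.06,0],10],[[0,0,0],[-0.045,0.13,0],10],[[0,0,0],[-0.07,0.2,0],10],[[0,0,0],[-0.09,0.26,0],10],[[0,0,0],[-0.1,0.29,0],10],[[0,0,0],[-0.108,0.305,0],10],[[0,0,0],[-0.108,0.305,0],10],[[0,0,0],[-0.108,0.305,0],10],[[0,0,0],[-0.108,0.305,0],10]]'
python3 -c "
from h import *
seat('w',[.5834,-.215,.007],'pics/sm.png',.0265)
print(ctrl.get_image('top')[0,0]);rows([.5834,-.215,.038])"
```

```text
t: 14.3
tcp_pos: [0.5834, -0.2124, 0.1985]
ee_rot: [-3.094, -0.537, -0.0]
contact_force: [-1.2, -0.5, -2.5]
opening: 0.0326
grip_force: 50.4
t 14.3 tcp [ 0.5834 -0.2124  0.1985] yaw -1.227 shift [-0.0017  0.0043  0.3191] turn z None
pred px [257.3 176.3]
crop origin 177 111
[173 166 158]
t 14.4 tcp [ 0.5834 -0.2131  0.1985] yaw -1.228 shift [-0.0012  0.0031  0.2675] turn z None
```

View pics/sm.png

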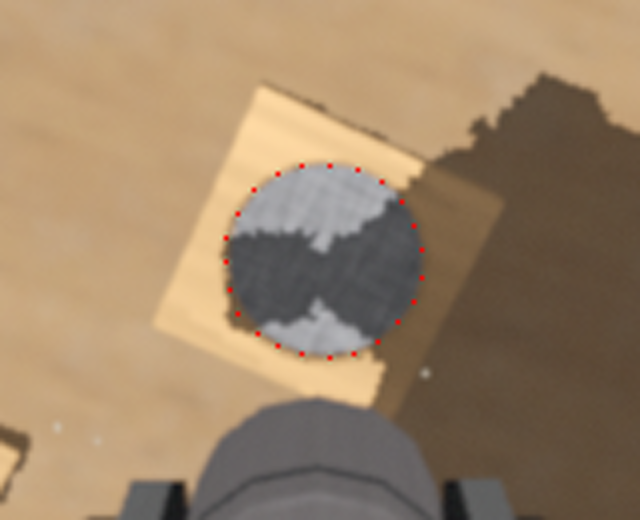

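The medium recess matches the ring. Lowering.

```bash
python3 -m creep '[[[0,0,0],[-0.001,0.002,0.06],10],[[0,0,0],[-0.001,0.002,0.13],10],[[0,0,0],[-0.001,0.002,0.19],10],[[0,0,0],[-0.001,0.002,0.225],10],[[0,0,0],[-0.001,0.002,0.24],10],[[0,0,0],[-0.001,0.002,0.25],10],[[0,0,0],[-0.001,0.002,0.257],10],[[0,0,0],[-0.001,0.002,0.263],10],[[0,0,0],[-0.001,0.002,0.266],10],[[0,0,0],[-0.001,0.002,0.266],10],[[0,0,0],[-0.001,0.002,0.266],10]]'
python3 -c "
from h import *
rows([.5834,-.215,.038])"
```

```text
t: 15.5
tcp_pos: [0.5832, -0.2163, 0.0393]
ee_rot: [3.096, 0.532, 0.001]
contact_force: [0.3, 0.8, -2.4]
opening: 0.0322
grip_force: 50.4
t 15.5 tcp [ 0.5832 -0.2163  0.0393] yaw -1.23 shift [ 0.001  -0.002   0.0021] turn z None
```

```bash
python3 -m creep '[[[0,0,0],[0,0,0.001],10],[[0,0,0],[0,0,0.002],10],[[0,0,0],[0,0,0.003],10],[[0,0,0],[0,0,0.003],10],[[0,0,0],[0,0,0.003],10]]'
```

```text
t: 16.0
tcp_pos: [0.5832, -0.2164, 0.0382]
ee_rot: [3.096, 0.532, 0.001]
contact_force: [-2.9, 0.3, 8.2]
opening: 0.0326
grip_force: 51.5
```

```bash
python3 -m creep '[[[0,0,0],[0,0,0],50],[[0,0,0],[0,0,0],70],[[0,0,0],[0,0,0],100],[[0,0,0],[0,0,0],100],[[0,0,0],[0,0,0],100],[[0,0,0],[0,0,0],100],[[0,0,0],[0,0,0],100]]'
python3 -m creep '[[[0,0,0],[0,0,-0.06],100],[[0,0,0],[0,0,-0.14],100],[[0,0,0],[0,0,-0.22],100],[[0,0,0],[0.02,-0.05,-0.27],100],[[0,0,-0.8],[0.3,-0.76,-0.27],100],[[0,0,-0.8],[0.3,-0.76,-0.27],100],[[0,0,-0.8],[0.3,-0.76,-0.27],100],[[0,0,-0.8],[0.3,-0.76,-0.27],100],[[0,0,-0.8],[0.3,-0.76,-0.27],100],[[0,0,-0.8],[0.3,-0.76,-0.27],100],[[0,0,-0.8],[0.3,-0.76,-0.27],100],[[0,0,-0.8],[0.3,-0.76,-0.27],100]]'
python3 -c "
from h import *
rows([.600,.2746,.2],0.03)"
```

```text
t: 16.7
tcp_pos: [0.5829, -0.2162, 0.0369]
ee_rot: [-3.096, -0.533, 0.0]
contact_force: [-0.0, 0.9, 0.2]
opening: 0.0857
grip_force: 0.0
t: 17.9
tcp_pos: [0.5981, 0.2175, 0.1991]
ee_rot: [2.248, 2.194, 0.0]
contact_force: [0.5, -0.4, 0.2]
opening: 0.0852
grip_force: 0.0
t 17.9 tcp [0.5981 0.2175 0.1991] yaw -0.024 shift [ 0.0952  0.0009 -0.0015] turn z -0.03461953473123862
```

```bash
python3 -m creep '[[[0,0,0],[0.06,0,0],100],[[0,0,0],[0.085,0,0],100],[[0,0,0],[0.085,0,0],100],[[0,0,0],[0.085,0,0],100],[[0,0,0],[0.085,0,0],100]]'
python3 -c "
from h import *
seat('w',[.600,.2746,.031],'pics/s.png',.011)
print(ctrl.get_image('top')[0,0]);rows([.6,.2746,.027])"
```

```text
t: 18.4
tcp_pos: [0.6005, 0.2638, 0.1987]
ee_rot: [2.257, 2.183, -0.002]
contact_force: [0.7, -0.6, 0.4]
opening: 0.0855
grip_force: 0.0
t 18.4 tcp [0.6005 0.2638 0.1987] yaw -0.033 shift [ 0.0186 -0.0015  0.2795] turn z None
pred px [254.2 169. ]
crop origin 174 104
[170 162 156]
t 18.5 tcp [0.6004 0.2643 0.199 ] yaw -0.033 shift [ 0.0175 -0.0014  0.2866] turn z None
```

View pics/s.png

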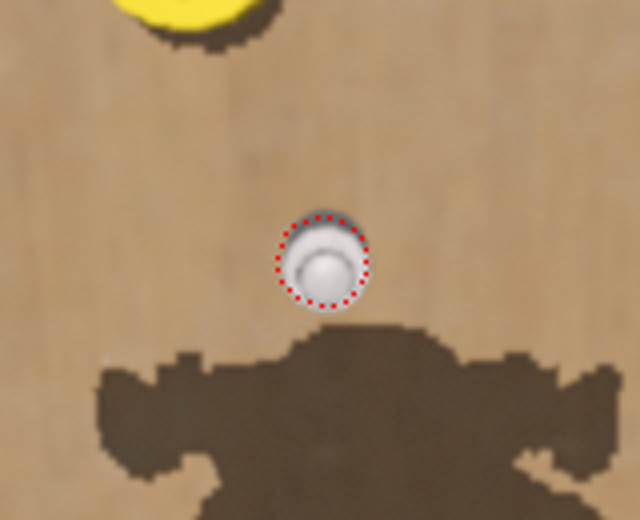

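The ring sits on the small weight to within 1 px. The yellow decoy is clear.

```bash
python3 -m creep '[[[0,0,0],[0.016,-0.001,0.06],100],[[0,0,0],[0.016,-0.001,0.13],100],[[0,0,0],[0.016,-0.001,0.2],100],[[0,0,0],[0.016,-0.001,0.25],100],[[0,0,0],[0.016,-0.001,0.275],100],[[0,0,0],[0.016,-0.001,0.285],100],[[0,0,0],[0.016,-0.001,0.285],100],[[0,0,0],[0.016,-0.001,0.285],100]]'
python3 -m creep '[[[0,0,0],[0,0,0],5],[[0,0,0],[0,0,0],5],[[0,0,0],[0,0,0],5],[[0,0,0],[0,0,0],5],[[0,0,0],[0,0,0],5],[[0,0,0],[0,0,0],5],[[0,0,0],[0,0,0],5],[[0,0,0],[0,0,0],5],[[0,0,0],[0,0,0],5],[[0,0,0],[0,0,0],5]]' 30
python3 -c "
from h import *
rows([.56,.05,.2])"
```

```text
t: 19.3
tcp_pos: [0.6005, 0.277, 0.0298]
ee_rot: [2.254, 2.187, 0.004]
contact_force: [0.2, 0.4, 0.7]
opening: 0.0854
grip_force: 0.0
t: 20.3
tcp_pos: [0.5996, 0.2765, 0.0283]
ee_rot: [2.254, 2.188, 0.001]
contact_force: [-0.2, -0.8, 5.6]
opening: 0.021
grip_force: 29.4
t 20.3 tcp [0.5996 0.2765 0.0283] yaw -0.03 shift [-0.3793 -0.0545 -0.2861] turn z None
```

```bash
python3 -m creep '[[[0,0,0],[0,0,-0.04],5],[[0,0,0],[0,0,-0.1],5],[[0,0,0],[0,0,-0.18],5],[[0,0,0],[-0.05,-0.01,-0.25],5],[[0,0,0],[-0.1,-0.015,-0.28],5],[[0,0,0],[-0.16,-0.025,-0.28],5],[[0,0,0],[-0.23,-0.03,-0.28],5],[[0,0,0],[-0.3,-0.04,-0.28],5],[[0,0,0],[-0.35,-0.05,-0.28],5],[[0,0,0],[-0.38,-0.055,-0.28],5],[[0,0,0],[-0.38,-0.055,-0.28],5],[[0,0,0],[-0.38,-0.055,-0.28],5]]' 40
python3 -c "
from h import *
rows([.482,-.1212,.2])"
```

```text
t: 21.5
tcp_pos: [0.5594, 0.0499, 0.1958]
ee_rot: [-2.255, -2.187, -0.0]
contact_force: [0.1, 0.2, -0.9]
opening: 0.0204
grip_force: 39.3
t 21.5 tcp [0.5594 0.0499 0.1958] yaw -0.03 shift [-0.2889 -0.1203 -0.0072] turn z None
```

```bash
python3 -m creep '[[[0,0,0],[-0.05,-0.02,0],5],[[0,0,0],[-0.11,-0.045,0],5],[[0,0,0],[-0.17,-0.07,0],5],[[0,0,0],[-0.23,-0.095,0],5],[[0,0,0],[-0.27,-0.11,0],5],[[0,0,0],[-0.287,-0.12,0],5],[[0,0,0],[-0.287,-0.12,0],5],[[0,0,0],[-0.287,-0.12,0],5],[[0,0,0],[-0.287,-0.12,0],5]]'
python3 -c "
from h import *
seat('w',[.482,-.1212,.007],'pics/sn.png',.020)
print(ctrl.get_image('top')[0,0]);rows([.482,-.1212,.0355])"
```

```text
t: 22.4
tcp_pos: [0.4834, -0.1182, 0.1962]
ee_rot: [-2.251, -2.192, -0.002]
contact_force: [0.3, 0.1, -1.5]
opening: 0.0202
grip_force: 39.3
t 22.4 tcp [ 0.4834 -0.1182  0.1962] yaw -0.027 shift [-0.0053 -0.0025  0.3153] turn z None
pred px [253.7 178.3]
crop origin 174 113
[169 162 153]
t 22.5 tcp [ 0.4831 -0.1188  0.1961] yaw -0.027 shift [-0.0042 -0.0019  0.2676] turn z None
```

View pics/sn.png

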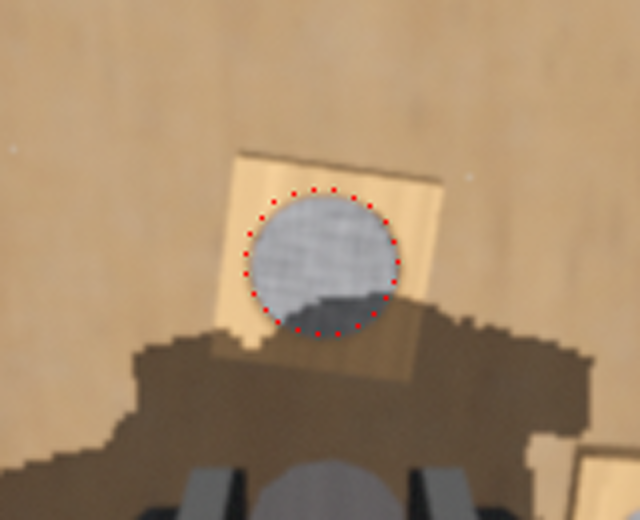

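The narrow recess fits to within 1 px. Lowering.

```bash
python3 -m creep '[[[0,0,0],[-0.002,-0.002,0.06],5],[[0,0,0],[-0.002,-0.002,0.13],5],[[0,0,0],[-0.002,-0.002,0.19],5],[[0,0,0],[-0.002,-0.002,0.225],5],[[0,0,0],[-0.002,-0.002,0.24],5],[[0,0,0],[-0.002,-0.002,0.25],5],[[0,0,0],[-0.002,-0.002,0.257],5],[[0,0,0],[-0.002,-0.002,0.263],5],[[0,0,0],[-0.002,-0.002,0.266],5],[[0,0,0],[-0.002,-0.002,0.266],5],[[0,0,0],[-0.002,-0.002,0.266],5]]'
python3 -c "
from h import *
rows([.482,-.1205,.0353])"
```

```text
t: 23.6
tcp_pos: [0.4815, -0.1217, 0.0368]
ee_rot: [2.254, 2.187, 0.001]
contact_force: [0.1, 1.1, -1.8]
opening: 0.0205
grip_force: 39.3
t 23.6 tcp [ 0.4815 -0.1217  0.0368] yaw -0.03 shift [0.0021 0.0008 0.0025] turn z None
```

```bash
python3 -m creep '[[[0,0,0],[0,0,0.001],5],[[0,0,0],[0,0,0.002],5],[[0,0,0],[0,0,0.003],5],[[0,0,0],[0,0,0.003],5],[[0,0,0],[0,0,0.003],5]]'
```

```text
t: 24.1
tcp_pos: [0.4814, -0.1217, 0.0353]
ee_rot: [2.254, 2.187, -0.0]
contact_force: [-2.2, 1.2, 8.4]
opening: 0.0205
grip_force: 40.3
```

```bash
python3 -m creep '[[[0,0,0],[0,0,0],40],[[0,0,0],[0,0,0],60],[[0,0,0],[0,0,0],100],[[0,0,0],[0,0,0],100],[[0,0,0],[0,0,0],100],[[0,0,0],[0,0,0],100],[[0,0,0],[0,0,0],100]]'
python3 -m creep '[[[0,0,0],[0,0,-0.06],100],[[0,0,0],[0,0,-0.14],100],[[0,0,0],[0,0,-0.22],100],[[0,0,0],[0.04,0.02,-0.3],100],[[0,0,0],[0.5,0.05,-0.35],100],[[0,0,0],[0.5,0.05,-0.35],100],[[0,0,0],[0.5,0.05,-0.35],100],[[0,0,0],[0.5,0.05,-0.35],100],[[0,0,0],[0.5,0.05,-0.35],100],[[0,0,0],[0.5,0.05,-0.35],100],[[0,0,0],[0.5,0.05,-0.35],100],[[0,0,0],[0.5,0.05,-0.35],100]]'
python3 - <<'E'
from h import *
im=ctrl.get_image("top")[:,:,::-1];s=ctrl.get_image("side")[:,:,::-1]
a=cv2.resize(im[155:245,295:415],(600,450),interpolation=cv2.INTER_CUBIC)
b=cv2.resize(s[115:175,215:295],(200*3,450),interpolation=cv2.INTER_CUBIC)
cv2.imwrite("pics/f.png",cv2.resize(np.hstack([a,b]),(800,300)))
cv2.imwrite("pics/ft.png",im)
rows([.5,.2,.2])
E
```

```text
t: 24.8
tcp_pos: [0.4812, -0.1216, 0.0346]
ee_rot: [-2.254, -2.188, 0.0]
contact_force: [0.4, 0.4, -1.2]
opening: 0.0853
grip_force: 0.0
t: 26.0
tcp_pos: [0.5199, 0.1778, 0.2444]
ee_rot: [-2.252, -2.19, 0.001]
contact_force: [0.4, -0.1, -0.3]
opening: 0.0854
grip_force: 0.0
t 26.1 tcp [0.5201 0.1757 0.2441] yaw -0.032 shift [ 0.0395 -0.0348  0.0734] turn z None
```

View pics/f.png

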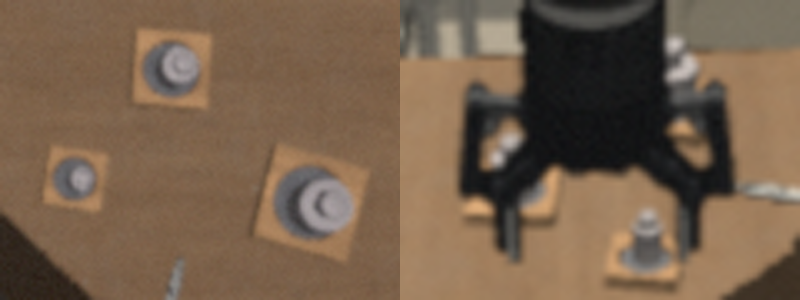

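View pics/ft.png

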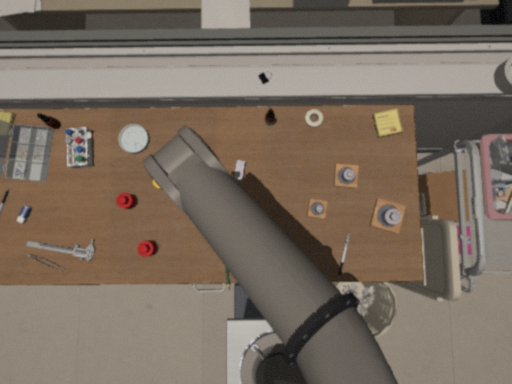

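All three weights stand upright and centred in their matching recesses. The apparent outward lean agrees with perspective, the blocks are untouched, and the arm is clear.

```bash
python3 -c "
from cell import ctrl
print(ctrl.hand_in())"
```

```text
the job is handed in; nothing more can be done
None
```

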